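# Tip stub flanges against the datum stop of a tilting inspection tray

### The job

Before scanning, stand every stub flange upright inside the loading half of the tilting tray (the half away from the black rubber stop), keeping the tray locked level while you load. Then pull up the spring lock pin, turn its T-bar into the rest notch and let go so it stays out, and push the stop end of the tray down until all the flanges have slid down to the rubber stop; then push the tray back level and turn the pin back so that it drops fully home and locks the tray, with the flanges still up against the stop or against the flanges in front. Leave the other things on the table where they are.

Things in the scene. Friction and masses are not known exactly. Their poses are not given: they have to be found in the camera images.
- flange_1: a stainless steel stub flange: disc 60 mm across and 12 mm thick, with an upright central stub 30 mm across; 54 mm tall in all, about 0.22 kg, all alike. Origin at the centre of the disc's underside, z up the stub. Stands on its disc at the start. Three or four of flange_1..4 are present
- flange_2: a stainless steel stub flange: disc 60 mm across and 12 mm thick, with an upright central stub 30 mm across; 54 mm tall in all, about 0.22 kg, all alike. Origin at the centre of the disc's underside, z up the stub. Stands on its disc at the start. Three or four of flange_1..4 are present
- flange_3: a stainless steel stub flange: disc 60 mm across and 12 mm thick, with an upright central stub 30 mm across; 54 mm tall in all, about 0.22 kg, all alike. Origin at the centre of the disc's underside, z up the stub. Stands on its disc at the start. Three or four of flange_1..4 are present
- flange_4: a stainless steel stub flange: disc 60 mm across and 12 mm thick, with an upright central stub 30 mm across; 54 mm tall in all, about 0.22 kg, all alike. Origin at the centre of the disc's underside, z up the stub. Stands on its disc at the start. Three or four of flange_1..4 are present
- tray_floor (a point): centre of the aluminium tray's inner floor, on its top (108 mm above the table when level); turns with the tray. x across, towards the lock pin's side; y along, towards the LOADING end; z up. Inside 150 mm wide (x), 300 mm long (y). A black line at y = 0 parts the loading half (y > 0) from the stop half. Slippery: flanges slide from about 0.2 to 0.28 rad. Walls: see rubber_stop
- rubber_stop (a point): middle of the foot of the black rubber stop's inner face, on the floor at tray_floor y = -150 mm. Heights above the tray floor: rubber stop 30 mm, two side walls 28 mm, lip at the loading end 16 mm; all are 6 mm thick
- stop_tab (a point): top centre of the flat black push tab (80 mm across the tray, 28 mm deep, 6 mm thick) that juts out beyond the rubber stop, 170 mm from the pivot and 138 mm above the table when level. Pushed down, it tips the tray; it sinks about 77 mm, nearly straight down, over the full tilt
- load_tab (a point): top centre of the like aluminium tab beyond the loading end, 170 mm from the pivot, 124 mm above the table when level; it rises as the tray tips, and pushing it down brings the tray back to level
- tray (a joint): tilt of the tray about the level pivot under its middle, 100 mm above the table: 0 = level (dead stop), up to 0.45 rad (dead stop) as the stop end sinks and the loading end rises. Stiff friction pivot: stays where it is left, full or empty; about 6 to 15 N on a tab moves it. With the lock pin home it cannot tip (0.05 rad of play)
- pin_bar (a point): centre of the black T-bar on the upright spring-loaded lock pin beside the middle of the tray: 56 mm long, 12 wide, 16 high, with only its 10 mm stem for 27 mm below it; 124 mm above the table when home. x runs along the bar, z up; it rises and turns with the bar. At home the bar points along tray_floor x, its centre 54 mm from the tray's side wall
- pin_lift (a joint): how far the lock pin is pulled up, m: 0 = home (in the tray's fork, tray locked), 0.040 = top stop. A spring pulls it down with 6 N at home, 1.5 N more per 10 mm. Below 0.024 a slot keeps the bar from turning; above 0.019 the pin is clear of the tray. In the rest notch it reads about 0.023
- pin_turn (a joint): turn of the T-bar, rad, anticlockwise from above: 0 = home, 1.35 = end stop. Lifted over 0.027, turned to 1.15 to 1.35 and let go, it settles in the rest notch and the pin stays out. To go home: lift to 0.027 or more, turn back to 0, lower; the spring takes it down (into the tray's fork if the tray is level, else it rests on the fork)
- mug: bystander, to be left where it is: a white mug, 80 mm across, 90 mm tall; origin at the centre of its underside
- cleaner: bystander, to be left where it is: a white spray-cleaner bottle, 64 mm across, 190 mm tall; origin at the centre of its underside
- vee_block: bystander, to be left where it is: a dark steel vee block 90 x 60 x 55 mm; origin at the centre of its underside
- caliper: bystander, to be left where it is: a calliper 220 mm long lying flat; origin at the centre of its underside
- gauge_case: bystander, to be left where it is: a closed wooden gauge case 120 x 170 x 50 mm; origin at the centre of its underside
- spanner: bystander, to be left where it is: a steel spanner lying flat; origin at the centre of its underside
- blank_ring: bystander, to be left where it is: a plain flat steel disc 110 mm across, 14 mm thick, without a stub; origin at the centre of its underside
Things that resemble listed ones, but are neither listed nor needed, are in the scene too. Leave any red look-alike of the flange_1 alone. Leave any pink look-alike of the flange_3 alone.

How it is judged (in metres and radians):
On the way, in this order (a step that is already met when the one before it is completed fails the run):
1. every flange stands upright in the loading half of the tray, let go, with the tray locked level (x of flange_1 in the frame of tray_floor between -0.075 and 0.075 m and z of flange_1 in the frame of tray_floor between -0.01 and 0.01 m and angle between each of flange_1, flange_2, flange_3, flange_4's own z axis and vertical below 0.6 rad and angle between each of flange_1, flange_2, flange_3, flange_4's own z axis and vertical below 0.12 rad and y of each of flange_1, flange_2, flange_3, flange_4 in the frame of tray_floor above 0.015 m and contact force between the fingers and flange_1 below 0.2 N and x of flange_2 in the frame of tray_floor between -0.075 and 0.075 m and z of flange_2 in the frame of tray_floor between -0.01 and 0.01 m and contact force between the fingers and flange_2 below 0.2 N and x of flange_3 in the frame of tray_floor between -0.075 and 0.075 m and z of flange_3 in the frame of tray_floor between -0.01 and 0.01 m and contact force between the fingers and flange_3 below 0.2 N and x of flange_4 in the frame of tray_floor between -0.075 and 0.075 m and z of flange_4 in the frame of tray_floor between -0.01 and 0.01 m and contact force between the fingers and flange_4 below 0.2 N and value of joint pin_lift below 0.006 m and value of joint pin_turn below 0.2 rad and value of joint tray below 0.07 rad), for 0.3 s.
2. the lock pin is out, turned into its rest notch and let go (value of joint pin_lift above 0.017 m and value of joint pin_turn above 1 rad and contact force between the fingers and anything else below 0.2 N and value of joint tray below 0.2 rad), for 0.3 s.
3. the tray is tipped and every flange has slid down to the stop end, the pin still parked (value of joint tray above 0.25 rad and x of flange_1 in the frame of tray_floor between -0.075 and 0.075 m and z of flange_1 in the frame of tray_floor between -0.01 and 0.01 m and angle between each of flange_1, flange_2, flange_3, flange_4's own z axis and vertical below 0.6 rad and y of each of flange_1, flange_2, flange_3, flange_4 in the frame of tray_floor below -0.012 m and x of flange_2 in the frame of tray_floor between -0.075 and 0.075 m and z of flange_2 in the frame of tray_floor between -0.01 and 0.01 m and x of flange_3 in the frame of tray_floor between -0.075 and 0.075 m and z of flange_3 in the frame of tray_floor between -0.01 and 0.01 m and x of flange_4 in the frame of tray_floor between -0.075 and 0.075 m and z of flange_4 in the frame of tray_floor between -0.01 and 0.01 m and value of joint pin_lift above 0.017 m and value of joint pin_turn above 1 rad), for 0.2 s.
At the end, for the whole second after the job is handed in: Every flange stands upright at rest at the stop end (centre 12 mm or more past the midline), against the stop or the flange in front; tray level (within 0.06 rad); pin fully home (within 6 mm and 0.2 rad); no bystander moved over 40 mm (x of flange_1 in the frame of tray_floor between -0.075 and 0.075 m and z of flange_1 in the frame of tray_floor between -0.01 and 0.01 m and angle between each of flange_1, flange_2, flange_3, flange_4's own z axis and vertical below 0.6 rad and y of each of flange_1, flange_2, flange_3, flange_4 in the frame of tray_floor below -0.012 m and x of flange_2 in the frame of tray_floor between -0.075 and 0.075 m and z of flange_2 in the frame of tray_floor between -0.01 and 0.01 m and x of flange_3 in the frame of tray_floor between -0.075 and 0.075 m and z of flange_3 in the frame of tray_floor between -0.01 and 0.01 m and x of flange_4 in the frame of tray_floor between -0.075 and 0.075 m and z of flange_4 in the frame of tray_floor between -0.01 and 0.01 m and angle between each of flange_1, flange_2, flange_3, flange_4's own z axis and vertical below 0.12 rad and linear speed of each of flange_1, flange_2, flange_3, flange_4 below 0.02 m/s and value of joint pin_lift below 0.006 m and value of joint pin_turn below 0.2 rad and value of joint tray below 0.06 rad); the robot touches nothing.
It fails at once if any of the bystanders is moved by more than 40 mm (distance of any of mug, cleaner, vee_block, caliper, gauge_case, spanner, blank_ring from where it was at the start of the episode above 0.04 m).
Of flange_1, flange_2, flange_3, flange_4 only 3 to 4 are there at a start; the rules pass over those that are not, and their reading is None.
At some moment in a run one of flange_1, flange_2, flange_3, flange_4 may be knocked a few centimetres aside while the robot is not near it.
Once in a run the grip may slacken for a moment while it holds something.
It also fails if it takes over 210 s, if anything falls off the work surface, if the arm or the gripper's body presses on something with over 40 N, if the wrist force passes 120 N, or if a joint passes its speed limit or range.

### The arm

A 6-joint arm with a two-finger parallel gripper is mounted at the origin on the work surface. World frame = base frame: x ahead of the robot, y to its left, z up, the work surface at z = 0. Lengths are in mm, angles in rad, forces in N, time in s.
With the tool pointing down it reaches from about 400 to 925 mm from the base axis. Payload 12.5 kg.
Tool frame: the origin (TCP) lies midway between the tips of the shut fingers; the grasp point (between the pads) lies 19 mm behind it; z points along the fingers, y is the direction in which the jaws open and shut (so a half turn about z gives the same grasp; the last joint's range is limited). The gripper opens to 95 mm and grips with 3 to 60 N. Pads are 20 mm wide; open, the fingers measure 119 mm over their backs; the gripper's body (75 mm by 180 mm) begins 59 mm behind the grasp point.
Start: joints at [-1.255, 0.491, 1.559, -0, 1.092, -0.106], TCP at [255.901, -570.229, 214.661] pointing down, gripper open.
Joint ranges: [-3.1, 3.1], [-0.84, 2.19], [0.05, 2.79], [-1.13, 4.28], [0.06, 2.93], [-2.69, 2.69]. Speed limits (rad/s): [2.22, 2.22, 2.79, 3.14, 3.14, 3.14].

### API

Orientations are given as [roll, pitch, yaw] about the fixed x, y, z axes, in that order (R = Rz(yaw) Ry(pitch) Rx(roll)).
In Python, from cell import * gives the robot as it stands. The module is installed in compiled form; this text tells all that it offers.
- The arm moves only by the tool carry_out, never from a script. Its argument "moves" is a list of rows, each an object of numbers: "dx", "dy", "dz": the shift along the tool's x, y, z in m; "twist": the turn about the tool's z in degrees. A call has 1 to 5 rows; each row is the pose to reach, as a shift and turn from the pose commanded when the call began, along the tool's axes at that moment; what a row does not reach only later rows make up. A row lasts 1/10 s, in which the tool goes at most 50 mm and 8.59 degrees, less where a joint would pass 70% of its speed; a pose out of reach is approached as far as the arm can. A call with a gripper value outside its range is refused whole. "grip" is the finger opening in m, from 0 to 0.0951, set as the call begins (left out, the last holds). The fingers move at their own pace and stop on an object; the grip force is fixed at half the most. Time passes only in rows, so rows that repeat a pose let the fingers close. It gives the time, the measured TCP pose, the force and the opening at its end, in the units of the state.
- state(): the state, without advancing time (a new reading comes with each control period).
- read_camera(name): name is "side" or "top" or "wrist"; returns (picture, depth): 400x640x3 uint8, red, green, blue; 400x640 float32, mm along the optical axis (not along the pixel's ray), 0 where there is no reading.
- camera_info(name): a dict with "mtx" (3x3 intrinsics, pixels), "R" (3x3) and "t" (3): a world point X has camera coordinates R X + t. Camera axes: x right, y down, z forward; pixel columns grow to the right and rows downward; lengths in mm; the calibration is good to about 2 mm. The wrist camera is an equidistant fisheye: a pixel r from the principal point sees the ray r / f radians off the axis. A picture is of the moment at which its call begins: read the wrist's pose just before it. camera_info takes no time and is no camera call; for the wrist camera it gives the pose at the moment of the call.
- job_done(): hands the job in, once; it reports no verdict.
The state is a dict: "t": time; "joints": joint angles; "qvel": joint speeds; "tau": joint torques, N m; "eef_pos": TCP position; "tcp_rot": TCP orientation; "ft_force": force on the tool from outside, world axes, zero at the start; "moment": the same for the moment, N m; "opening": opening from 0.0 (shut) to 1.0 (fully open).
Only numpy, scipy, OpenCV 4.12 (cv2) and the standard library are available. Lean on these libraries where they do the work, as an engineer would, in place of code of your own. Each camera call takes 0.05 s, during which the arm holds its last target. There are 200 camera calls.

## Working session

There is one attempt and no reset: what is moved stays moved. The work goes in short steps, Python scripts to look and compute and a tool call to move; the robot and the scene stay as the last step left them, time stands still between calls to the robot, and variables do not carry over. Pictures are saved under pics/ and viewed, about 12 in all and at most 16, crops included, and the job is handed in when it is done.

Besides the shell and the picture viewer there is one more tool, called as name(argument=value, ...), one argument or row to a line, values as JSON. carry_out: Moves the arm, as the interface text tells. Its arguments: {"type":"object","properties":{"moves":{"type":"array","items":{"type":"object","properties":{"dx":{"type":"number"},"dy":{"type":"number"},"dz":{"type":"number"},"twist":{"type":"number"}}}},"grip":{"type":"number"}},"required":["moves"]}

```bash
mkdir -p pics; python3 - <<'E'
from cell import *
import cv2, numpy as np
s=state(); print(s)
for n in ("side","top"):
    p,d=read_camera(n); cv2.imwrite(f"pics/{n}0.png",p[:,:,::-1]); np.save(f"{n}0.npy",d); np.save(f"{n}0c.npy",p)
    print(n,camera_info(n))
E
```

```text
{'t': 0.0, 'joints': array([-1.25460893e+00,  4.91563219e-01,  1.55945901e+00, -2.18516997e-05,
        1.09167320e+00, -1.05588812e-01]), 'qvel': array([-0.00047578,  0.00014133,  0.0002431 ,  0.00020836, -0.00038882,
        0.00031837]), 'tau': array([-1.55946823e-04, -6.12650084e+01, -2.58183521e+01,  6.92353863e-02,
        4.81873623e-02, -1.11939901e-04]), 'eef_pos': array([ 255.81011789, -569.98569131,  214.05617672]), 'tcp_rot': array([-3.14049398e+00, -9.69520814e-05,  4.21786238e-01]), 'ft_force': array([ 0.33277954, -0.30760418,  0.24791734]), 'moment': array([ 0.08159863, -0.0094446 ,  0.01405792]), 'opening': 0.9998604494353245}
side {'mtx': array([[426.79412785,   0.        , 323.97351605],
       [  0.        , 426.79412785, 203.74269676],
       [  0.        ,   0.        ,   1.        ]]), 'R': array([[ 0.99858988, -0.05245802, -0.008149  ],
       [-0.04055549, -0.65476972, -0.7547396 ],
       [ 0.03425642,  0.75400581, -0.65597388]]), 't': array([-532.35033489,   98.9075166 , 1594.15022553])}
top {'mtx': array([[495.80184313,   0.        , 316.66982953],
       [  0.        , 495.80184313, 190.59714649],
       [  0.        ,   0.        ,   1.        ]]), 'R': array([[ 0.02811733, -0.99945383,  0.01736254],
       [-0.99543463, -0.02958071, -0.09074626],
       [ 0.09121029, -0.01473173, -0.99572268]]), 't': array([ -23.15355975,  560.04308187, 1520.66995619])}
```

View pics/top0.png

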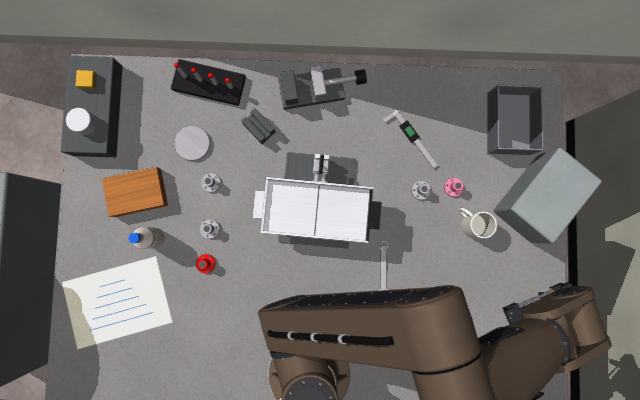

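View pics/side0.png

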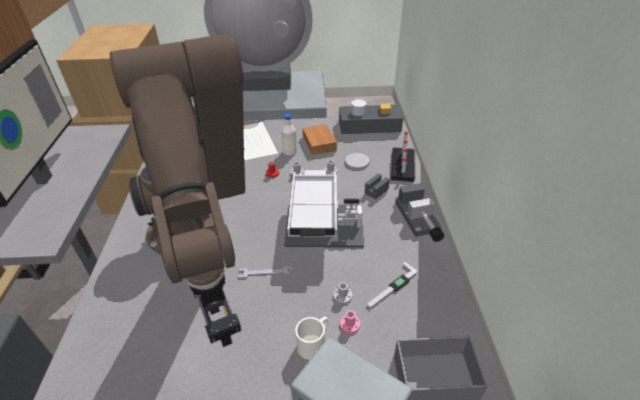

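The top view shows steel flange candidates at (210,183), (209,229) and (421,190). The look-alikes are red at (205,264) and pink at (454,187). The tray is at (317,210), with the pin at (320,165). A fourth flange could be hidden under the arm, so I'll enlarge and measure.

```bash
cat > h.py <<'E'
from cell import *
import cv2, numpy as np
def proj(n,X):
    c=camera_info(n); x=c["R"]@np.asarray(X,float)+c["t"]; u=c["mtx"]@x; return u[:2]/u[2]
def ray(n,uv,z):
    c=camera_info(n); C=-c["R"].T@c["t"]; d=c["R"].T@np.linalg.solve(c["mtx"],[uv[0],uv[1],1.]); return C+d*(z-C[2])/d[2]
def cloud(n,d):
    c=camera_info(n); v,u=np.mgrid[:400,:640]; k=c["mtx"]
    X=np.stack([(u-k[0,2])/k[0,0]*d,(v-k[1,2])/k[1,1]*d,d],-1)
    return (X-c["t"])@c["R"]
E
python3 - <<'E'
from h import *
p=np.load("top0c.npy");d=np.load("top0.npy");P=cloud("top",d)
a=cv2.resize(p[140:280,180:480],None,fx=2.6,fy=2.6,interpolation=cv2.INTER_CUBIC)
cv2.imwrite("pics/crop1.png",a[:,:,::-1])
for u,v in [(211,183),(209,229),(421,190)]:
    r=(slice(v-18,v+18),slice(u-18,u+18)); Q=P[r].reshape(-1,3); Q=Q[d[r].ravel()>0]
    top=Q[(Q[:,2]>45)&(Q[:,2]<65)]; dis=Q[(Q[:,2]>7)&(Q[:,2]<22)]
    print((u,v),len(top),np.round((top.min(0)+top.max(0))/2),np.round(np.median(top,0)),len(dis),np.round((dis.min(0)+dis.max(0))/2),np.round(dis.max(0)-dis.min(0)))
# tray
r=(slice(150,260),slice(245,390)); Q=P[r].reshape(-1,3)
for lo,hi in [(103,113),(118,130),(131,145)]:
    q=Q[(Q[:,2]>lo)&(Q[:,2]<hi)]; print(lo,hi,len(q),np.round(q.min(0)),np.round(q.max(0)),np.round(q.mean(0)))
m=((P[...,2]>103)&(P[...,2]<145)).astype(np.uint8); m[:, :245]=0;m[:,390:]=0;m[:150]=0;m[260:]=0
q=P[(m>0)]; print(cv2.minAreaRect(q[:,:2].astype(np.float32)))
print(ray("top",(320,165),124))
E
```

```text
(211, 183) 76 [579. 327.  55.] [578. 328.  54.] 185 [588. 326.  14.] [ 91. 100.  14.]
(209, 229) 77 [433. 324.  54.] [434. 325.  54.] 194 [440. 322.  14.] [95. 97. 15.]
(421, 190) 78 [ 574. -335.   53.] [ 575. -333.   53.] 183 [ 577. -337.   14.] [100. 102.  13.]
103 113 4609 [ 414. -160.  103.] [584. 148. 113.] [497.  -6. 108.]
118 130 472 [ 406. -179.  118.] [656. 178. 130.] [519. 112. 124.]
131 145 834 [ 406. -190.  131.] [655. 171. 145.] [497. -80. 137.]
((537.163818359375, -9.099700927734375), (368.1248474121094, 243.54673767089844), 86.28448486328125)
[627.14003083 -13.14441435 124.        ]
```

View pics/crop1.png

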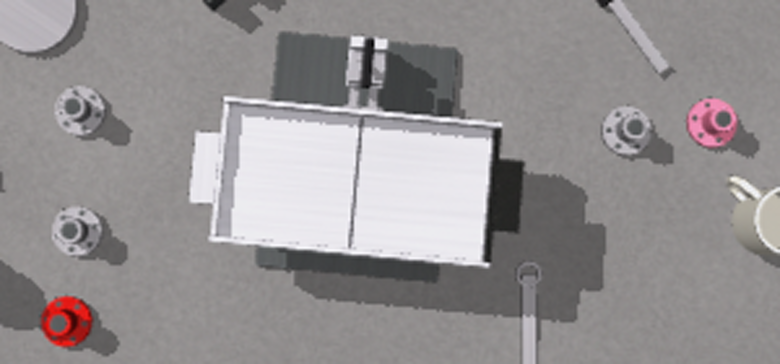

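The crop confirms three things: steel flanges at crop (80,110), (77,230) and (628,130), with red and pink set apart by colour. The black rubber stop and tab are on the right (-y), and the aluminium tab is on the left (+y, loading end). Next I'll fit the tray frame and the pin bar.

```bash
python3 - <<'E'
from h import *
p=np.load("top0c.npy").astype(int);d=np.load("top0.npy");P=cloud("top",d)
Z=P[...,2]; win=np.zeros(Z.shape,bool); win[150:260,245:390]=1
w=win&(Z>131)&(Z<139); q=P[w]
for nm,s in (("hi",q[(q[:,0]>560)&(abs(q[:,1])<140)&(q[:,0]<610)]),("lo",q[(q[:,0]<440)&(abs(q[:,1])<140)])):
    f=np.polyfit(s[:,1],s[:,0],1); r=s[:,0]-np.polyval(f,s[:,1]); print(nm,len(s),f,r.std(),s[:,2].mean())
def show(nm,m):
    q=P[m]; r=cv2.minAreaRect(q[:,:2].astype(np.float32)); print(nm,len(q),np.round(np.median(q,0)),r)
lum=p.sum(2)
show("blackbits 131-145",win&(Z>131)&(Z<145)&(lum<150)&(P[...,1]<-120))
show("loadtab",win&(Z>118)&(Z<130)&(P[...,1]>156))
show("floor",win&(Z>104)&(Z<112)&(lum>450))
show("bar",win&(Z>122)&(Z<142)&(P[...,0]>602)&(lum<150))
l=win&(Z>104)&(Z<112)&(lum<330)&(abs(P[...,1])<40)
show("midline",l); 
m=P[l]; print(np.polyfit(m[:,0],m[:,1],1))
E
```

```text
hi 162 [6.53562012e-02 5.75312426e+02] 4.593180588571782 135.10049559152316
lo 157 [6.55654850e-02 4.18742575e+02] 1.7222035898874344 135.2822548640252
blackbits 131-145 348 [ 485. -170.  138.] ((483.6650390625, -172.52365112304688), (34.287776947021484, 144.8487548828125), 86.9329605102539)
loadtab 193 [504. 167. 124.] ((508.65704345703125, 167.04693603515625), (21.473634719848633, 79.08167266845703), 89.68083953857422)
floor 4027 [496.  -5. 108.] ((502.47344970703125, -6.5933837890625), (300.73419189453125, 161.7447052001953), 86.27505493164062)
bar 54 [629. -16. 131.] ((629.7107543945312, -16.251853942871094), (8.928186416625977, 52.94375228881836), 86.8303451538086)
midline 5 [564. -12. 108.] ((553.5143432617188, -10.974950790405273), (1.0081169605255127, 32.6096076965332), 85.3043212890625)
[-0.08072803 33.6029985 ]
```

carry_out(
  moves=[
    {"dx": 0.04,"dy": 0,"twist": 7},
    {"dx": 0.09,"dy": 0,"twist": 14},
    {"dx": 0.13,"dy": 0,"twist": 21},
    {"dx": 0.17,"dy": -0.02,"twist": 28},
    {"dx": 0.2,"dy": -0.04,"twist": 28},
  ],
  grip=0.065,
)

```text
schema error: expected keys dx, dy, dz, twist
```

carry_out(
  moves=[
    {"dx": 0.045,"dy": -0.01,"dz": 0,"twist": 7},
    {"dx": 0.09,"dy": -0.02,"dz": 0,"twist": 14},
    {"dx": 0.135,"dy": -0.03,"dz": 0,"twist": 21},
    {"dx": 0.18,"dy": -0.04,"dz": 0,"twist": 28},
    {"dx": 0.225,"dy": -0.05,"dz": 0,"twist": 28},
  ],
  grip=0.065,
)

```text
t: 0.6
eef_pos: [441.9, -431.1, 214.4]
tcp_rot: [-3.141, 0.0, -0.071]
ft_force: [0.1, -1.3, 0.4]
opening: 0.693
```

carry_out(
  moves=[
    {"dx": 0.032,"dy": -0.027,"dz": 0,"twist": 0},
    {"dx": 0.064,"dy": -0.054,"dz": 0,"twist": 0},
    {"dx": 0.096,"dy": -0.081,"dz": 0,"twist": 0},
    {"dx": 0.126,"dy": -0.107,"dz": 0.03,"twist": 0},
    {"dx": 0.126,"dy": -0.107,"dz": 0.07,"twist": 0},
  ],
)

```text
t: 1.1
eef_pos: [577.4, -331.5, 145.0]
tcp_rot: [3.14, -0.004, -0.063]
ft_force: [0.5, -0.7, -0.5]
opening: 0.684
```

```bash
python3 - <<'E'
from h import *
p,d=read_camera("top"); w,wd=read_camera("wrist")
cv2.imwrite("pics/two.png",np.vstack([p[80:],w[:280]])[:,:,::-1]); print(state()["eef_pos"],camera_info("wrist"))
E
```

```text
[ 572.22204377 -331.81855187  139.53767204] {'mtx': array([[309.70691629,   0.        , 321.50538678],
       [  0.        , 309.70691629, 202.33510271],
       [  0.        ,   0.        ,   1.        ]]), 'R': array([[-0.06425369, -0.99792639, -0.00379383],
       [-0.95258101,  0.06020008,  0.29827063],
       [-0.29742375,  0.02277892, -0.9544738 ]]), 't': array([-294.16988289,  553.1034681 ,  497.6548007 ])}
```

View pics/two.png

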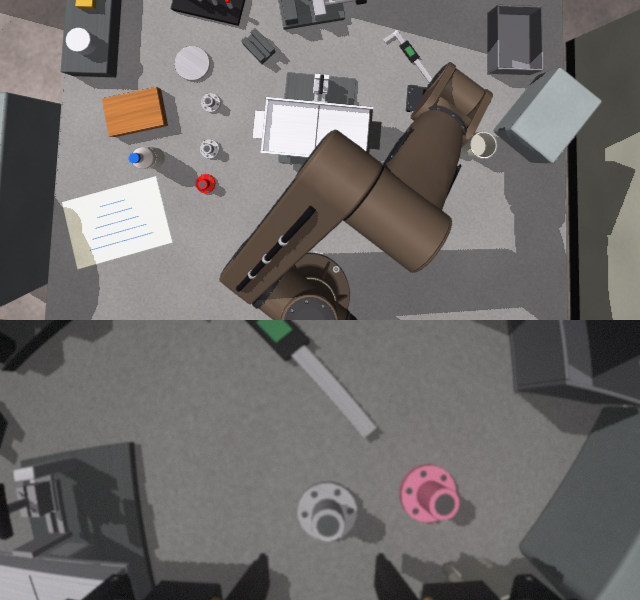

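The wrist view shows the grey flange's stub top at (328,526 stacked), with pink to its right. Triangulating gives about (574,-337), which agrees with the depth estimate. No fourth flange showed up in the newly uncovered area, so there are three. Grasping this one now.

carry_out(
  moves=[
    {"dx": 0.002,"dy": 0.003,"dz": 0.04,"twist": 0},
    {"dx": 0.002,"dy": 0.003,"dz": 0.08,"twist": 0},
    {"dx": 0.002,"dy": 0.003,"dz": 0.105,"twist": 0},
    {"dx": 0.002,"dy": 0.003,"dz": 0.12,"twist": 0},
    {"dx": 0.002,"dy": 0.003,"dz": 0.12,"twist": 0},
  ],
)

```text
t: 1.7
eef_pos: [574.8, -337.7, 24.1]
tcp_rot: [-3.141, 0.002, -0.068]
ft_force: [-0.0, 0.8, 0.6]
opening: 0.684
```

carry_out(
  moves=[
    {"dx": 0,"dy": 0,"dz": 0,"twist": 0},
    {"dx": 0,"dy": 0,"dz": 0,"twist": 0},
    {"dx": 0,"dy": 0,"dz": 0,"twist": 0},
    {"dx": 0,"dy": 0,"dz": 0,"twist": 0},
    {"dx": 0,"dy": 0,"dz": 0,"twist": 0},
  ],
  grip=0.0,
)

```text
t: 2.2
eef_pos: [575.5, -337.3, 25.2]
tcp_rot: [3.141, -0.001, -0.067]
ft_force: [-0.3, 1.3, 0.2]
opening: 0.32
```

carry_out(
  moves=[
    {"dx": 0,"dy": 0,"dz": 0,"twist": 0},
    {"dx": 0,"dy": 0,"dz": -0.02,"twist": 0},
    {"dx": 0,"dy": 0,"dz": -0.06,"twist": 0},
    {"dx": 0,"dy": 0,"dz": -0.11,"twist": 0},
    {"dx": 0,"dy": 0,"dz": -0.16,"twist": 0},
  ],
)

```text
t: 2.7
eef_pos: [574.9, -336.9, 185.7]
tcp_rot: [-3.141, 0.002, -0.067]
ft_force: [0.3, -0.3, -1.5]
opening: 0.309
```

carry_out(
  moves=[
    {"dx": -0.008,"dy": -0.045,"dz": 0,"twist": 0},
    {"dx": -0.016,"dy": -0.092,"dz": 0,"twist": 0},
    {"dx": -0.024,"dy": -0.138,"dz": 0,"twist": 0},
    {"dx": -0.032,"dy": -0.184,"dz": 0,"twist": 0},
    {"dx": -0.04,"dy": -0.23,"dz": 0,"twist": 0},
  ],
)

```text
t: 3.2
eef_pos: [550.1, -103.4, 184.5]
tcp_rot: [-3.142, 0.0, -0.067]
ft_force: [0.9, 0.7, -2.9]
opening: 0.311
```

carry_out(
  moves=[
    {"dx": -0.008,"dy": -0.046,"dz": 0,"twist": 0},
    {"dx": -0.016,"dy": -0.092,"dz": 0,"twist": 0},
    {"dx": -0.024,"dy": -0.139,"dz": 0,"twist": 0},
    {"dx": -0.024,"dy": -0.139,"dz": 0,"twist": 0},
    {"dx": -0.024,"dy": -0.139,"dz": 0,"twist": 0},
  ],
)

```text
t: 3.7
eef_pos: [536.0, 36.2, 184.6]
tcp_rot: [3.141, 0.0, -0.064]
ft_force: [-0.1, -0.8, -1.4]
opening: 0.308
```

carry_out(
  moves=[
    {"dx": 0,"dy": 0.001,"dz": 0.02,"twist": 0},
    {"dx": 0,"dy": 0.001,"dz": 0.038,"twist": 0},
    {"dx": 0,"dy": 0.001,"dz": 0.048,"twist": 0},
    {"dx": 0,"dy": 0.001,"dz": 0.051,"twist": 0},
    {"dx": 0,"dy": 0.001,"dz": 0.051,"twist": 0},
  ],
)

```text
t: 4.2
eef_pos: [536.5, 33.4, 133.8]
tcp_rot: [3.141, -0.0, -0.068]
ft_force: [0.0, 0.4, -2.3]
opening: 0.309
```

carry_out(
  moves=[
    {"dx": 0,"dy": 0,"dz": 0,"twist": 0},
    {"dx": 0,"dy": 0,"dz": 0,"twist": 0},
    {"dx": 0,"dy": 0,"dz": 0,"twist": 0},
    {"dx": 0,"dy": 0,"dz": -0.015,"twist": 0},
    {"dx": 0,"dy": 0,"dz": -0.06,"twist": 0},
  ],
  grip=0.06,
)

```text
t: 4.7
eef_pos: [534.7, 34.2, 191.6]
tcp_rot: [3.141, 0.006, -0.067]
ft_force: [0.6, -0.0, -0.1]
opening: 0.619
```

```bash
cat >> h.py <<'E'
def stub(w,wd,lo,hi,xy,rad=45):
    """stub top centre in wrist depth near xy, heights lo..hi"""
    c=camera_info("wrist");k=c["mtx"];v,u=np.mgrid[:400,:640]
    x=(u-k[0,2])/k[0,0];y=(v-k[1,2])/k[1,1];r=np.hypot(x,y)+1e-9
    X=np.stack([x/r*np.tan(r)*wd,y/r*np.tan(r)*wd,wd],-1);P=(X-c["t"])@c["R"]
    m=(wd>0)&(P[...,2]>lo)&(P[...,2]<hi)&(np.hypot(P[...,0]-xy[0],P[...,1]-xy[1])<rad)
    q=P[m]; return len(q),(q.min(0)+q.max(0))/2 if len(q) else None,np.ptp(q,axis=0) if len(q) else None
def find(n,lo=48,hi=60):
    """blobs of stub-top size seen by a fixed camera"""
    p,d=read_camera(n);P=cloud(n,d);m=((P[...,2]>lo)&(P[...,2]<hi)&(d>0)).astype(np.uint8)
    k,l,s,c=cv2.connectedComponentsWithStats(m);o=[]
    for i in range(1,k):
        if 40<s[i,4]<150:
            q=P[l==i]; o.append((np.round((q.min(0)+q.max(0))/2),np.round(np.ptp(q,axis=0)),np.round(c[i]),p[l==i].mean(0).round()))
    return p,o
E
python3 - <<'E'
from h import *
w,wd=read_camera("wrist"); print(state()["eef_pos"],state()["opening"],stub(w,wd,155,170,(536,35)))
for lo in (48,156):
    p,o=find("top",lo,lo+12); print(*o,sep="\n")
E
```

```text
[537.8468977   34.191396   200.32414857] 0.6241470617034335 (401, array([540.18092976,  33.10165586, 162.51188247]), array([30.00397459, 29.64061978, 14.97618561]))
(array([874., 630.,  54.]), array([151.,   6.,  12.]), array([114.,  84.]), array([27., 28., 28.]))
(array([903., -62.,  55.]), array([22., 65.,  9.]), array([337.,  82.]), array([113., 111., 114.]))
(array([ 818., -549.,   54.]), array([147.,   7.,  12.]), array([493., 112.]), array([50., 49., 51.]))
(array([ 838., -684.,   54.]), array([117.,   9.,  11.]), array([536., 107.]), array([41., 40., 42.]))
(array([ 640., -661.,   54.]), array([93., 77., 12.]), array([528., 172.]), array([93., 97., 98.]))
(array([579., 328.,  54.]), array([28., 28., 11.]), array([207., 181.]), array([145., 143., 147.]))
(array([ 587., -440.,   54.]), array([28., 30., 11.]), array([457., 185.]), array([175., 120., 142.]))
(array([ 460., -632.,   54.]), array([ 80., 102.,  12.]), array([519., 228.]), array([66., 68., 69.]))
(array([433., 324.,  54.]), array([27., 28., 11.]), array([206., 228.]), array([146., 145., 149.]))
(array([327., 332.,  54.]), array([27., 27., 11.]), array([202., 264.]), array([161.,  62.,  60.]))
```

carry_out(
  moves=[
    {"dx": 0.004,"dy": -0.045,"dz": 0,"twist": 0},
    {"dx": 0.008,"dy": -0.09,"dz": 0,"twist": 0},
    {"dx": 0.012,"dy": -0.135,"dz": 0,"twist": 0},
    {"dx": 0.015,"dy": -0.18,"dz": 0,"twist": 0},
    {"dx": 0.018,"dy": -0.225,"dz": 0,"twist": 0},
  ],
)

```text
t: 5.35
eef_pos: [568.8, 259.2, 192.7]
tcp_rot: [3.141, 0.001, -0.067]
ft_force: [0.8, -0.5, 0.7]
opening: 0.633
```

carry_out(
  moves=[
    {"dx": 0.003,"dy": -0.04,"dz": 0.02,"twist": 0},
    {"dx": 0.004,"dy": -0.071,"dz": 0.045,"twist": 0},
    {"dx": 0.004,"dy": -0.071,"dz": 0.07,"twist": 0},
    {"dx": 0.004,"dy": -0.071,"dz": 0.07,"twist": 0},
    {"dx": 0.004,"dy": -0.071,"dz": 0.07,"twist": 0},
  ],
)

```text
t: 5.85
eef_pos: [577.7, 327.7, 123.3]
tcp_rot: [3.141, 0.001, -0.067]
ft_force: [-0.5, 0.3, -0.1]
opening: 0.635
```

```bash
python3 - <<'E'
from h import *
w,wd=read_camera("wrist"); print(state()["eef_pos"],state()["opening"],stub(w,wd,48,60,(579,328)))
E
```

```text
[578.2308605  327.61319283 124.35606179] 0.6299526026775062 (1004, array([580.06656573, 327.46781388,  52.60328542]), array([29.72108427, 28.46576859,  9.1834666 ]))
```

carry_out(
  moves=[
    {"dx": 0.001,"dy": 0,"dz": 0.03,"twist": 0},
    {"dx": 0.001,"dy": 0,"dz": 0.06,"twist": 0},
    {"dx": 0.001,"dy": 0,"dz": 0.09,"twist": 0},
    {"dx": 0.001,"dy": 0,"dz": 0.1,"twist": 0},
    {"dx": 0.001,"dy": 0,"dz": 0.1,"twist": 0},
  ],
)

```text
t: 6.4
eef_pos: [579.0, 327.4, 23.7]
tcp_rot: [3.141, 0.001, -0.068]
ft_force: [0.5, 0.7, 0.4]
opening: 0.627
```

carry_out(
  moves=[
    {"dx": 0,"dy": 0,"dz": 0,"twist": 0},
    {"dx": 0,"dy": 0,"dz": 0,"twist": 0},
    {"dx": 0,"dy": 0,"dz": 0,"twist": 0},
    {"dx": 0,"dy": 0,"dz": 0,"twist": 0},
    {"dx": 0,"dy": 0,"dz": 0,"twist": 0},
  ],
  grip=0.0,
)

```text
t: 6.9
eef_pos: [579.1, 328.1, 24.3]
tcp_rot: [-3.141, -0.001, -0.067]
ft_force: [-0.5, -1.0, 3.2]
opening: 0.31
```

carry_out(
  moves=[
    {"dx": 0,"dy": 0,"dz": 0,"twist": 0},
    {"dx": 0,"dy": 0,"dz": -0.02,"twist": 0},
    {"dx": 0,"dy": 0,"dz": -0.06,"twist": 0},
    {"dx": 0,"dy": 0,"dz": -0.11,"twist": 0},
    {"dx": 0,"dy": 0,"dz": -0.16,"twist": 0},
  ],
)

```text
t: 7.4
eef_pos: [578.3, 327.7, 184.6]
tcp_rot: [3.141, 0.002, -0.067]
ft_force: [1.2, 0.1, -1.4]
opening: 0.309
```

carry_out(
  moves=[
    {"dx": -0.02,"dy": 0.04,"dz": -0.005,"twist": 0},
    {"dx": -0.04,"dy": 0.083,"dz": -0.01,"twist": 0},
    {"dx": -0.06,"dy": 0.126,"dz": -0.01,"twist": 0},
    {"dx": -0.078,"dy": 0.17,"dz": -0.01,"twist": 0},
    {"dx": -0.09,"dy": 0.215,"dz": -0.01,"twist": 0},
  ],
)

```text
t: 7.9
eef_pos: [472.9, 118.3, 193.5]
tcp_rot: [3.141, 0.001, -0.066]
ft_force: [0.9, -0.7, -2.6]
opening: 0.31
```

carry_out(
  moves=[
    {"dx": -0.005,"dy": 0.04,"dz": 0,"twist": 0},
    {"dx": -0.007,"dy": 0.08,"dz": 0,"twist": 0},
    {"dx": -0.007,"dy": 0.08,"dz": 0,"twist": 0},
    {"dx": -0.007,"dy": 0.08,"dz": 0.01,"twist": 0},
    {"dx": -0.007,"dy": 0.08,"dz": 0.01,"twist": 0},
  ],
)

```text
t: 8.4
eef_pos: [461.8, 40.7, 182.3]
tcp_rot: [-3.142, 0.002, -0.067]
ft_force: [0.5, 0.2, -2.8]
opening: 0.313
```

carry_out(
  moves=[
    {"dx": 0,"dy": 0,"dz": 0.02,"twist": 0},
    {"dx": 0,"dy": 0,"dz": 0.038,"twist": 0},
    {"dx": 0,"dy": 0,"dz": 0.047,"twist": 0},
    {"dx": 0,"dy": 0,"dz": 0.05,"twist": 0},
    {"dx": 0,"dy": 0,"dz": 0.05,"twist": 0},
  ],
)

```text
t: 8.9
eef_pos: [462.4, 40.6, 133.5]
tcp_rot: [3.142, 0.0, -0.066]
ft_force: [-0.3, -0.3, -1.9]
opening: 0.311
```

carry_out(
  moves=[
    {"dx": 0,"dy": 0,"dz": 0,"twist": 0},
    {"dx": 0,"dy": 0,"dz": 0,"twist": 0},
    {"dx": 0,"dy": 0,"dz": 0,"twist": 0},
    {"dx": 0,"dy": 0,"dz": -0.015,"twist": 0},
    {"dx": 0,"dy": 0,"dz": -0.06,"twist": 0},
  ],
  grip=0.06,
)

```text
t: 9.4
eef_pos: [461.0, 40.1, 192.1]
tcp_rot: [3.141, 0.006, -0.067]
ft_force: [0.8, 0.2, 0.4]
opening: 0.624
```

```bash
python3 - <<'E'
from h import *
w,wd=read_camera("wrist"); print(state()["eef_pos"],state()["opening"],stub(w,wd,155,170,(462,40)),stub(w,wd,155,170,(538,35),35))
p,o=find("top"); print(*[x for x in o if x[1].max()<35],sep="\n")
E
```

```text
[464.02522356  40.03738489 200.05117552] 0.6241494116843482 (913, array([466.24562084,  39.93654953, 162.51897012]), array([30.2802127 , 29.5389592 , 14.96081838])) (222, array([539.67387808,  33.12244118, 168.96144345]), array([29.46915662, 28.71143054,  2.07624707]))
(array([ 587., -439.,   54.]), array([28., 31., 12.]), array([457., 185.]), array([173., 116., 138.]))
(array([433., 324.,  54.]), array([27., 29., 12.]), array([206., 228.]), array([141., 140., 144.]))
(array([327., 331.,  54.]), array([27., 28., 11.]), array([202., 264.]), array([159.,  58.,  57.]))
```

carry_out(
  moves=[
    {"dx": -0.009,"dy": -0.045,"dz": 0,"twist": 0},
    {"dx": -0.018,"dy": -0.09,"dz": 0,"twist": 0},
    {"dx": -0.027,"dy": -0.135,"dz": 0,"twist": 0},
    {"dx": -0.036,"dy": -0.18,"dz": 0,"twist": 0},
    {"dx": -0.045,"dy": -0.225,"dz": 0,"twist": 0},
  ],
)

```text
t: 10.0
eef_pos: [432.0, 269.4, 193.8]
tcp_rot: [-3.141, -0.001, -0.067]
ft_force: [0.9, -0.7, 0.1]
opening: 0.635
```

carry_out(
  moves=[
    {"dx": -0.003,"dy": -0.04,"dz": 0.02,"twist": 0},
    {"dx": -0.004,"dy": -0.057,"dz": 0.045,"twist": 0},
    {"dx": -0.004,"dy": -0.057,"dz": 0.07,"twist": 0},
    {"dx": -0.004,"dy": -0.057,"dz": 0.07,"twist": 0},
    {"dx": -0.004,"dy": -0.057,"dz": 0.07,"twist": 0},
  ],
)

```text
t: 10.5
eef_pos: [432.4, 324.6, 123.9]
tcp_rot: [3.141, 0.0, -0.067]
ft_force: [0.8, -0.2, 0.8]
opening: 0.629
```

```bash
python3 - <<'E'
from h import *
w,wd=read_camera("wrist"); print(state()["eef_pos"],state()["opening"],stub(w,wd,48,60,(433,324)))
E
```

```text
[432.81859017 324.65533714 124.58612502] 0.630389505542464 (994, array([434.99484596, 324.46103152,  52.5329843 ]), array([28.72170677, 28.581722  ,  8.81619899]))
```

carry_out(
  moves=[
    {"dx": 0.001,"dy": 0,"dz": 0.03,"twist": 0},
    {"dx": 0.001,"dy": 0,"dz": 0.06,"twist": 0},
    {"dx": 0.001,"dy": 0,"dz": 0.09,"twist": 0},
    {"dx": 0.001,"dy": 0,"dz": 0.1,"twist": 0},
    {"dx": 0.001,"dy": 0,"dz": 0.1,"twist": 0},
  ],
)

```text
t: 11.05
eef_pos: [433.6, 324.4, 23.7]
tcp_rot: [3.141, 0.0, -0.068]
ft_force: [-0.3, 0.4, 0.7]
opening: 0.631
```

carry_out(
  moves=[
    {"dx": 0,"dy": 0,"dz": 0,"twist": 0},
    {"dx": 0,"dy": 0,"dz": 0,"twist": 0},
    {"dx": 0,"dy": 0,"dz": 0,"twist": 0},
    {"dx": 0,"dy": 0,"dz": 0,"twist": 0},
    {"dx": 0,"dy": 0,"dz": 0,"twist": 0},
  ],
  grip=0.0,
)

```text
t: 11.55
eef_pos: [433.5, 324.8, 24.2]
tcp_rot: [-3.141, -0.001, -0.067]
ft_force: [-0.6, -0.9, 5.9]
opening: 0.308
```

carry_out(
  moves=[
    {"dx": 0,"dy": 0,"dz": 0,"twist": 0},
    {"dx": 0,"dy": 0,"dz": -0.02,"twist": 0},
    {"dx": 0,"dy": 0,"dz": -0.06,"twist": 0},
    {"dx": 0,"dy": 0,"dz": -0.11,"twist": 0},
    {"dx": 0,"dy": 0,"dz": -0.16,"twist": 0},
  ],
)

```text
t: 12.05
eef_pos: [432.7, 324.4, 185.0]
tcp_rot: [3.141, 0.001, -0.067]
ft_force: [0.7, 0.7, -2.1]
opening: 0.313
```

carry_out(
  moves=[
    {"dx": 0.017,"dy": 0.044,"dz": 0,"twist": 0},
    {"dx": 0.034,"dy": 0.088,"dz": 0,"twist": 0},
    {"dx": 0.051,"dy": 0.132,"dz": 0,"twist": 0},
    {"dx": 0.068,"dy": 0.176,"dz": 0,"twist": 0},
    {"dx": 0.085,"dy": 0.219,"dz": 0,"twist": 0},
  ],
)

```text
t: 12.55
eef_pos: [503.5, 98.7, 183.6]
tcp_rot: [3.141, 0.0, -0.067]
ft_force: [-0.3, 0.0, -2.7]
opening: 0.31
```

carry_out(
  moves=[
    {"dx": 0,"dy": 0,"dz": 0,"twist": 0},
    {"dx": 0,"dy": 0,"dz": 0,"twist": 0},
    {"dx": 0,"dy": 0,"dz": 0,"twist": 0},
  ],
)

```text
t: 12.85
eef_pos: [503.0, 101.2, 183.5]
tcp_rot: [3.142, 0.001, -0.066]
ft_force: [-0.3, 0.0, -1.0]
opening: 0.314
```

carry_out(
  moves=[
    {"dx": 0,"dy": 0,"dz": 0.02,"twist": 0},
    {"dx": 0,"dy": 0,"dz": 0.038,"twist": 0},
    {"dx": 0,"dy": 0,"dz": 0.048,"twist": 0},
    {"dx": 0,"dy": 0,"dz": 0.051,"twist": 0},
    {"dx": 0,"dy": 0,"dz": 0.051,"twist": 0},
  ],
)

```text
t: 13.35
eef_pos: [503.5, 101.2, 132.8]
tcp_rot: [3.142, -0.0, -0.066]
ft_force: [0.7, 0.6, -1.6]
opening: 0.311
```

carry_out(
  moves=[
    {"dx": 0,"dy": 0,"dz": 0,"twist": 0},
    {"dx": 0,"dy": 0,"dz": 0,"twist": 0},
    {"dx": 0,"dy": 0,"dz": 0,"twist": 0},
    {"dx": 0,"dy": 0,"dz": -0.015,"twist": 0},
    {"dx": 0,"dy": 0,"dz": -0.06,"twist": 0},
  ],
  grip=0.055,
)

```text
t: 13.85
eef_pos: [502.0, 100.3, 190.7]
tcp_rot: [3.141, 0.006, -0.067]
ft_force: [1.0, -0.4, 0.1]
opening: 0.572
```

carry_out(
  moves=[
    {"dx": 0.04,"dy": 0.03,"dz": 0,"twist": 0},
    {"dx": 0.08,"dy": 0.06,"dz": 0,"twist": 0},
    {"dx": 0.12,"dy": 0.09,"dz": 0,"twist": 0},
    {"dx": 0.133,"dy": 0.109,"dz": 0,"twist": 0},
    {"dx": 0.133,"dy": 0.109,"dz": 0,"twist": 0},
  ],
  grip=0.055,
)

```text
t: 14.35
eef_pos: [630.2, -19.7, 192.1]
tcp_rot: [3.141, -0.0, -0.07]
ft_force: [0.3, 0.8, -0.3]
opening: 0.575
```

```bash
python3 - <<'E'
from h import *
p,d=read_camera("side"); w,wd=read_camera("wrist"); print(state()["eef_pos"],state()["opening"],stub(w,wd,155,172,(504,101)))
c=cv2.resize(p[140:260,250:400],None,fx=4,fy=4,interpolation=cv2.INTER_CUBIC)[:, :600]
w=cv2.resize(w,(320,200)); a=np.zeros((480,800,3),np.uint8)
a[:,:480]=cv2.resize(c,(480,480)); a[:200,480:]=w
cv2.imwrite("pics/load.png",a[:,:,::-1])
E
```

```text
[628.5040825  -17.21759884 192.37647976] 0.5782882245574329 (0, None, None)
```

View pics/load.png

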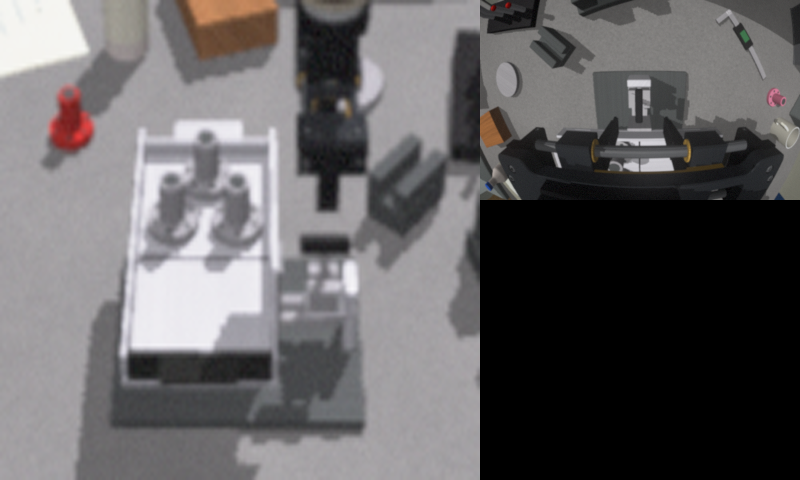

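All three flanges stand upright behind the midline, and the T-bar is centred between the jaws. I'll measure the bar from the wrist.

```bash
cat >> h.py <<'E'
def bar():
    w,wd=read_camera("wrist"); c=camera_info("wrist");k=c["mtx"];v,u=np.mgrid[:400,:640]
    x=(u-k[0,2])/k[0,0];y=(v-k[1,2])/k[1,1];r=np.hypot(x,y)+1e-9
    X=np.stack([x/r*np.tan(r)*wd,y/r*np.tan(r)*wd,wd],-1);P=(X-c["t"])@c["R"]
    m=(wd>0)&(P[...,2]>115)&(P[...,2]<175)&(abs(P[...,0]-630)<45)&(abs(P[...,1]+16)<40)&(w.astype(int).sum(2)<150)
    n,l,s,_=cv2.connectedComponentsWithStats(m.astype(np.uint8)); i=1+s[1:,4].argmax(); q=P[l==i]
    print(len(q),np.median(q,0).round(1),np.percentile(q,[2,98],axis=0).round(1),cv2.minAreaRect(q[:,:2].astype(np.float32))); return w,l==i
E
python3 - <<'E'
from h import *
bar(); print(state()["eef_pos"])
E
```

```text
437 [630.6 -16.4 131.9] [[607.4 -20.2 128.7]
 [659.3  -9.9 133.4]] ((632.757568359375, -15.22495174407959), (9.74492359161377, 54.22446060180664), 86.35990905761719)
[628.29579524 -16.64956377 192.60910407]
```

carry_out(
  moves=[
    {"dx": 0.003,"dy": 0,"dz": 0.03,"twist": 0},
    {"dx": 0.003,"dy": 0,"dz": 0.055,"twist": 0},
    {"dx": 0.003,"dy": 0,"dz": 0.075,"twist": 0},
    {"dx": 0.003,"dy": 0,"dz": 0.085,"twist": 0},
    {"dx": 0.003,"dy": 0,"dz": 0.085,"twist": 0},
  ],
  grip=0.045,
)

```text
t: 15.0
eef_pos: [631.1, -16.4, 107.0]
tcp_rot: [-3.142, 0.002, -0.066]
ft_force: [0.2, 0.7, -0.1]
opening: 0.475
```

carry_out(
  moves=[
    {"dx": 0,"dy": 0,"dz": 0,"twist": 0},
    {"dx": 0,"dy": 0,"dz": 0,"twist": 0},
    {"dx": 0,"dy": 0,"dz": 0,"twist": 0},
    {"dx": 0,"dy": 0,"dz": 0,"twist": 0},
    {"dx": 0,"dy": 0,"dz": 0,"twist": 0},
  ],
  grip=0.0,
)

```text
t: 15.5
eef_pos: [632.1, -16.5, 108.2]
tcp_rot: [-3.14, -0.001, -0.068]
ft_force: [1.0, 13.1, 3.2]
opening: 0.119
```

carry_out(
  moves=[
    {"dx": 0,"dy": 0,"dz": 0,"twist": 0},
    {"dx": 0,"dy": 0,"dz": 0,"twist": 0},
  ],
)

```text
t: 15.7
eef_pos: [632.1, -16.1, 108.2]
tcp_rot: [-3.14, -0.001, -0.067]
ft_force: [1.0, 9.3, 3.4]
opening: 0.122
```

carry_out(
  moves=[
    {"dx": 0,"dy": -0.001,"dz": 0,"twist": 0},
    {"dx": 0,"dy": -0.001,"dz": -0.01,"twist": 0},
    {"dx": 0,"dy": -0.001,"dz": -0.02,"twist": 0},
    {"dx": 0,"dy": -0.001,"dz": -0.032,"twist": 0},
    {"dx": 0,"dy": -0.001,"dz": -0.033,"twist": 0},
  ],
)

```text
t: 16.2
eef_pos: [631.9, -15.8, 141.0]
tcp_rot: [-3.141, 0.0, -0.067]
ft_force: [3.7, 4.8, -11.7]
opening: 0.125
```

carry_out(
  moves=[
    {"dx": 0,"dy": 0,"dz": 0,"twist": -8},
    {"dx": 0,"dy": 0,"dz": 0,"twist": -16},
    {"dx": 0,"dy": 0,"dz": 0,"twist": -24},
    {"dx": 0,"dy": 0,"dz": 0,"twist": -32},
    {"dx": 0,"dy": 0,"dz": 0,"twist": -40},
  ],
)

```text
t: 16.7
eef_pos: [631.8, -15.5, 139.7]
tcp_rot: [-3.14, -0.0, 0.637]
ft_force: [3.4, 7.6, -12.2]
opening: 0.126
```

carry_out(
  moves=[
    {"dx": 0,"dy": 0,"dz": 0,"twist": -8},
    {"dx": 0,"dy": 0,"dz": 0,"twist": -16},
    {"dx": 0,"dy": 0,"dz": 0,"twist": -24},
    {"dx": 0,"dy": 0,"dz": 0,"twist": -32},
    {"dx": 0,"dy": 0,"dz": 0,"twist": -32},
  ],
)

```text
t: 17.2
eef_pos: [631.5, -15.2, 139.6]
tcp_rot: [-3.139, -0.001, 1.194]
ft_force: [3.4, 8.1, -11.4]
opening: 0.125
```

carry_out(
  moves=[
    {"dx": 0,"dy": 0,"dz": 0.004,"twist": 0},
    {"dx": 0,"dy": 0,"dz": 0.008,"twist": 0},
    {"dx": 0,"dy": 0,"dz": 0.008,"twist": 0},
  ],
)

```text
t: 17.5
eef_pos: [631.5, -15.2, 131.5]
tcp_rot: [-3.139, -0.001, 1.189]
ft_force: [2.6, 8.4, -10.8]
opening: 0.126
```

carry_out(
  moves=[
    {"dx": 0,"dy": 0,"dz": 0,"twist": 0},
    {"dx": 0,"dy": 0,"dz": 0,"twist": 0},
    {"dx": 0,"dy": 0,"dz": 0,"twist": 0},
    {"dx": 0,"dy": 0,"dz": 0,"twist": 0},
    {"dx": 0,"dy": 0,"dz": 0,"twist": 0},
  ],
  grip=0.045,
)

```text
t: 18.0
eef_pos: [632.0, -16.5, 132.9]
tcp_rot: [3.141, 0.0, 1.19]
ft_force: [0.2, -0.9, -0.1]
opening: 0.454
```

carry_out(
  moves=[
    {"dx": 0,"dy": 0,"dz": -0.02,"twist": 0},
    {"dx": 0,"dy": 0,"dz": -0.06,"twist": 0},
    {"dx": 0,"dy": 0,"dz": -0.08,"twist": 0},
    {"dx": 0,"dy": 0,"dz": -0.08,"twist": 0},
  ],
)

```text
t: 18.4
eef_pos: [633.0, -16.5, 215.8]
tcp_rot: [3.136, -0.001, 1.19]
ft_force: [0.3, 0.6, -0.8]
opening: 0.476
```

```bash
python3 - <<'E'
from h import *
w,m=bar(); print(state()["eef_pos"],state()["tcp_rot"])
s,_=read_camera("side")
a=np.zeros((400,800,3),np.uint8); a[:200,:320]=cv2.resize(w,(320,200)); a[:,320:]=cv2.resize(s[140:260,250:394],(480,400),interpolation=cv2.INTER_CUBIC)
cv2.imwrite("pics/pin.png",a[:,:,::-1])
E
```

```text
866 [631.2 -15.9 152.5] [[618.6 -38.5 149.8]
 [642.9  10.3 154. ]] ((630.868408203125, -14.53265380859375), (54.697052001953125, 12.188350677490234), 68.52681732177734)
[632.27809901 -16.4576175  213.75073625] [ 3.13915412e+00 -4.68720686e-04  1.18967490e+00]
```

View pics/pin.png

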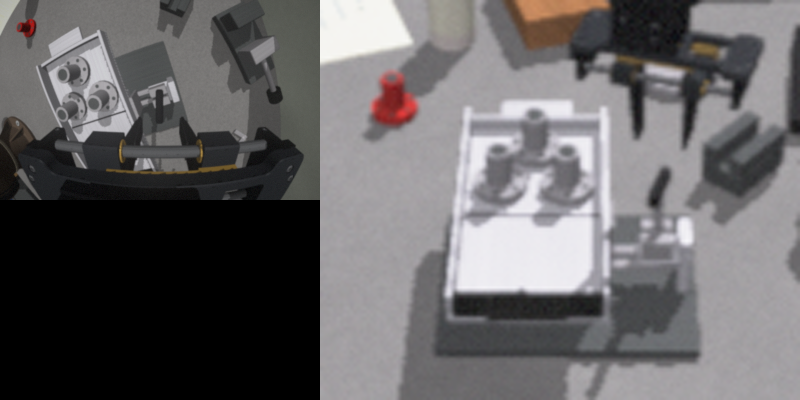

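carry_out(
  moves=[
    {"dx": -0.042,"dy": -0.015,"dz": 0,"twist": -6},
    {"dx": -0.084,"dy": -0.03,"dz": 0,"twist": -12},
    {"dx": -0.126,"dy": -0.045,"dz": 0,"twist": -18},
    {"dx": -0.168,"dy": -0.06,"dz": 0,"twist": -18},
    {"dx": -0.208,"dy": -0.075,"dz": 0,"twist": -18},
  ],
  grip=0.0,
)

```text
t: 19.0
eef_pos: [483.1, -182.4, 211.3]
tcp_rot: [-3.14, -0.001, 1.504]
ft_force: [-0.0, -0.3, -0.9]
opening: 0.111
```

carry_out(
  moves=[
    {"dx": 0,"dy": 0,"dz": 0.02,"twist": 0},
    {"dx": 0,"dy": 0,"dz": 0.045,"twist": 0},
    {"dx": 0,"dy": 0,"dz": 0.055,"twist": 0},
    {"dx": 0,"dy": 0,"dz": 0.055,"twist": 0},
  ],
)

```text
t: 19.4
eef_pos: [484.2, -181.1, 155.8]
tcp_rot: [-3.138, -0.002, 1.504]
ft_force: [-0.5, -0.2, 0.2]
opening: 0.007
```

```bash
python3 - <<'E'
from h import *
s=state(); print(s["eef_pos"],s["tcp_rot"],s["opening"],s["ft_force"])
p,_=read_camera("side"); cv2.imwrite("pics/tab.png",cv2.resize(p[100:280,220:420],(600,540),interpolation=cv2.INTER_CUBIC)[:,:,::-1])
E
```

```text
[ 484.20482425 -181.11336753  155.83747875] [-3.13797918e+00 -1.51618805e-03  1.50393568e+00] 0.0065048597652366 [-0.53094316 -0.15955083  0.16851434]
```

View pics/tab.png

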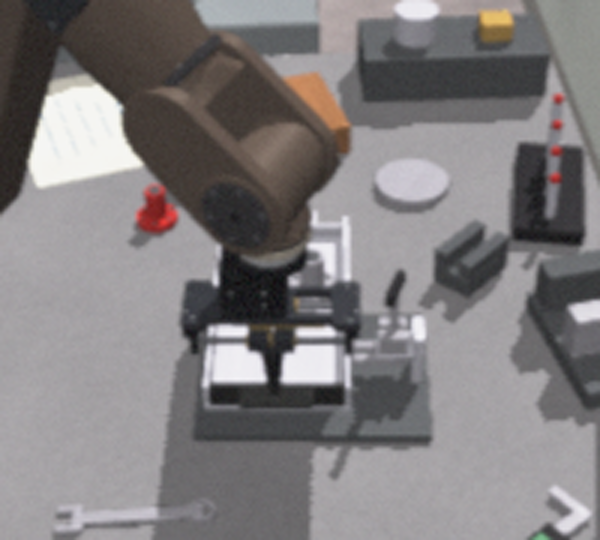

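carry_out(
  moves=[
    {"dx": 0,"dy": 0,"dz": 0.01,"twist": 0},
    {"dx": 0,"dy": 0,"dz": 0.016,"twist": 0},
    {"dx": 0,"dy": 0,"dz": 0.021,"twist": 0},
    {"dx": 0,"dy": 0,"dz": 0.026,"twist": 0},
    {"dx": 0,"dy": 0,"dz": 0.031,"twist": 0},
  ],
)

```text
t: 19.95
eef_pos: [485.4, -182.7, 127.4]
tcp_rot: [3.14, 0.003, 1.505]
ft_force: [-4.5, -8.9, 11.8]
opening: 0.007
```

carry_out(
  moves=[
    {"dx": 0,"dy": 0,"dz": 0.005,"twist": 0},
    {"dx": 0,"dy": 0,"dz": 0.01,"twist": 0},
    {"dx": 0,"dy": 0,"dz": 0.015,"twist": 0},
    {"dx": 0,"dy": 0,"dz": 0.02,"twist": 0},
    {"dx": 0,"dy": 0,"dz": 0.025,"twist": 0},
  ],
)

```text
t: 20.45
eef_pos: [486.1, -183.3, 102.6]
tcp_rot: [3.138, 0.003, 1.504]
ft_force: [-3.0, -11.4, 12.0]
opening: 0.005
```

carry_out(
  moves=[
    {"dx": 0,"dy": 0,"dz": 0.005,"twist": 0},
    {"dx": 0,"dy": 0,"dz": 0.01,"twist": 0},
    {"dx": 0,"dy": 0,"dz": 0.015,"twist": 0},
    {"dx": 0,"dy": 0,"dz": 0.02,"twist": 0},
    {"dx": 0,"dy": 0,"dz": 0.025,"twist": 0},
  ],
)

```text
t: 20.95
eef_pos: [485.9, -182.3, 77.2]
tcp_rot: [3.139, 0.002, 1.504]
ft_force: [1.3, 0.6, 6.5]
opening: 0.006
```

carry_out(
  moves=[
    {"dx": 0,"dy": 0,"dz": 0.004,"twist": 0},
    {"dx": 0,"dy": 0,"dz": 0.008,"twist": 0},
    {"dx": 0,"dy": 0,"dz": 0.008,"twist": 0},
    {"dx": 0,"dy": 0,"dz": 0.008,"twist": 0},
    {"dx": 0,"dy": 0,"dz": 0.008,"twist": 0},
  ],
)

```text
t: 21.45
eef_pos: [484.9, -181.5, 68.6]
tcp_rot: [-3.141, -0.0, 1.504]
ft_force: [0.1, -0.3, 0.7]
opening: 0.004
```

```bash
python3 - <<'E'
from h import *
p,_=read_camera("side"); cv2.imwrite("pics/tilt.png",cv2.resize(p[130:270,240:400],(640,560),interpolation=cv2.INTER_CUBIC)[:,:,::-1])
E
```

```text
(no output)
```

View pics/tilt.png

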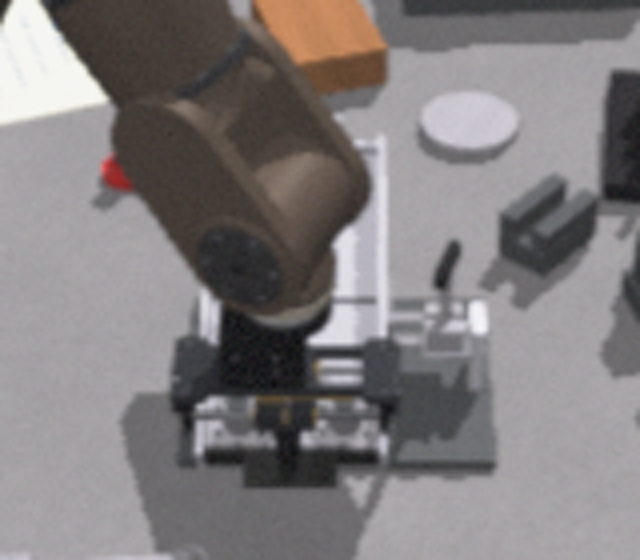

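The tray is tipped and two flanges are at the stop, at (235,420) and (345,420). The third is hidden, so I'll raise the arm and look.

carry_out(
  moves=[
    {"dx": 0,"dy": 0,"dz": -0.03,"twist": 0},
    {"dx": 0,"dy": 0,"dz": -0.075,"twist": 0},
    {"dx": 0,"dy": 0,"dz": -0.12,"twist": 0},
    {"dx": 0,"dy": 0,"dz": -0.165,"twist": 0},
    {"dx": 0,"dy": 0,"dz": -0.195,"twist": 0},
  ],
)

```text
t: 22.0
eef_pos: [485.0, -181.5, 266.8]
tcp_rot: [3.139, 0.001, 1.504]
ft_force: [-0.9, -0.3, -0.6]
opening: 0.007
```

```bash
python3 - <<'E'
from h import *
w,_=read_camera("wrist"); s=state(); print(s["eef_pos"],s["tcp_rot"]); cv2.imwrite("pics/w2.png",w[:,:,::-1])
E
```

```text
[ 486.19142722 -182.04814113  270.46587077] [3.13428224 0.00327885 1.50404526]
```

View pics/w2.png

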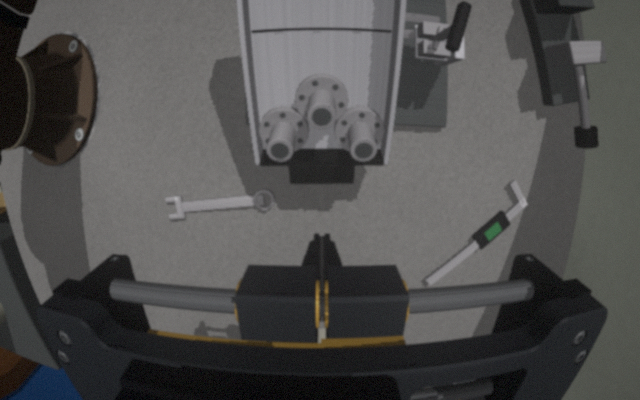

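All three flanges rest at the stop end, stubs at (281,150), (362,150) and (321,115). Two are against the stop and one against those two, and the pin is still parked. Next I go to the loading tab and push the tray level.

carry_out(
  moves=[
    {"dx": 0.046,"dy": 0,"dz": 0,"twist": 0},
    {"dx": 0.092,"dy": 0,"dz": 0,"twist": 0},
    {"dx": 0.138,"dy": 0,"dz": 0,"twist": 0},
    {"dx": 0.184,"dy": -0.001,"dz": 0,"twist": 0},
    {"dx": 0.23,"dy": -0.001,"dz": 0,"twist": 0},
  ],
)

```text
t: 22.55
eef_pos: [498.8, 49.8, 263.4]
tcp_rot: [-3.141, 0.0, 1.504]
ft_force: [0.5, -0.3, 0.5]
opening: 0.001
```

carry_out(
  moves=[
    {"dx": 0.046,"dy": 0,"dz": 0,"twist": 0},
    {"dx": 0.092,"dy": 0,"dz": 0.01,"twist": 0},
    {"dx": 0.092,"dy": 0,"dz": 0.04,"twist": 0},
    {"dx": 0.092,"dy": 0,"dz": 0.067,"twist": 0},
    {"dx": 0.092,"dy": 0,"dz": 0.067,"twist": 0},
  ],
)

```text
t: 23.05
eef_pos: [504.0, 140.1, 193.9]
tcp_rot: [-3.137, 0.001, 1.505]
ft_force: [-1.1, 0.5, -0.2]
opening: 0.0
```

carry_out(
  moves=[
    {"dx": 0,"dy": 0,"dz": 0,"twist": 0},
    {"dx": 0,"dy": 0,"dz": 0,"twist": 0},
  ],
)

```text
t: 23.25
eef_pos: [505.9, 139.6, 197.6]
tcp_rot: [3.14, -0.0, 1.503]
ft_force: [0.6, -0.4, 0.1]
opening: 0.005
```

carry_out(
  moves=[
    {"dx": 0,"dy": 0,"dz": 0.007,"twist": 0},
    {"dx": 0.001,"dy": 0,"dz": 0.012,"twist": 0},
    {"dx": 0.004,"dy": 0,"dz": 0.018,"twist": 0},
    {"dx": 0.008,"dy": 0,"dz": 0.024,"twist": 0},
    {"dx": 0.011,"dy": 0,"dz": 0.032,"twist": 0},
  ],
)

```text
t: 23.75
eef_pos: [507.1, 150.5, 165.9]
tcp_rot: [3.138, -0.0, 1.504]
ft_force: [-0.9, -2.5, 10.7]
opening: 0.005
```

carry_out(
  moves=[
    {"dx": 0.003,"dy": 0,"dz": 0.008,"twist": 0},
    {"dx": 0.006,"dy": 0,"dz": 0.016,"twist": 0},
    {"dx": 0.008,"dy": 0,"dz": 0.024,"twist": 0},
    {"dx": 0.01,"dy": 0,"dz": 0.03,"twist": 0},
    {"dx": 0.012,"dy": 0,"dz": 0.036,"twist": 0},
  ],
)

```text
t: 24.25
eef_pos: [507.8, 161.8, 129.5]
tcp_rot: [3.139, 0.001, 1.504]
ft_force: [0.3, -7.6, 10.0]
opening: 0.005
```

carry_out(
  moves=[
    {"dx": 0,"dy": 0,"dz": 0.003,"twist": 0},
    {"dx": 0,"dy": 0,"dz": 0.005,"twist": 0},
    {"dx": 0,"dy": 0,"dz": 0.005,"twist": 0},
  ],
)

```text
t: 24.55
eef_pos: [507.9, 162.5, 124.5]
tcp_rot: [3.139, -0.0, 1.504]
ft_force: [1.2, -1.1, 4.3]
opening: 0.005
```

Down a further millimetre or so to reach the dead stop, then lift away and go back to the pin.

carry_out(
  moves=[
    {"dx": 0,"dy": 0,"dz": 0.001,"twist": 0},
    {"dx": 0,"dy": 0,"dz": 0.002,"twist": 0},
    {"dx": 0,"dy": 0,"dz": 0.002,"twist": 0},
  ],
)

```text
t: 24.85
eef_pos: [508.0, 162.6, 124.0]
tcp_rot: [3.138, -0.001, 1.504]
ft_force: [-5.1, -1.6, 25.1]
opening: 0.006
```

carry_out(
  moves=[
    {"dx": 0,"dy": 0,"dz": -0.02,"twist": 0},
    {"dx": 0,"dy": 0,"dz": -0.06,"twist": 0},
    {"dx": 0,"dy": 0,"dz": -0.092,"twist": 0},
    {"dx": 0,"dy": 0,"dz": -0.092,"twist": 0},
  ],
)

```text
t: 25.25
eef_pos: [508.7, 162.9, 217.7]
tcp_rot: [3.134, -0.002, 1.504]
ft_force: [0.4, -0.7, 0.1]
opening: 0.005
```

carry_out(
  moves=[
    {"dx": -0.034,"dy": 0.027,"dz": 0,"twist": 6},
    {"dx": -0.068,"dy": 0.054,"dz": 0,"twist": 12},
    {"dx": -0.102,"dy": 0.081,"dz": 0,"twist": 18},
    {"dx": -0.136,"dy": 0.109,"dz": 0,"twist": 18},
    {"dx": -0.17,"dy": 0.136,"dz": 0,"twist": 18},
  ],
  grip=0.045,
)

```text
t: 25.75
eef_pos: [632.0, -17.8, 212.9]
tcp_rot: [-3.141, 0.0, 1.189]
ft_force: [0.3, -0.4, 1.0]
opening: 0.368
```

carry_out(
  moves=[
    {"dx": 0,"dy": 0,"dz": 0,"twist": 0},
    {"dx": 0,"dy": 0,"dz": 0,"twist": 0},
    {"dx": 0,"dy": 0,"dz": 0,"twist": 0},
  ],
)

```text
t: 26.05
eef_pos: [630.7, -15.3, 213.1]
tcp_rot: [-3.141, 0.0, 1.19]
ft_force: [0.5, -0.6, 0.4]
opening: 0.471
```

```bash
python3 - <<'E'
from h import *
bar(); print(state()["eef_pos"],state()["tcp_rot"],state()["opening"])
E
```

```text
941 [632.5 -14.8 154.9] [[619.8 -38.4 151.8]
 [644.1  10.7 156.4]] ((631.9738159179688, -14.61172866821289), (55.00987243652344, 12.190491676330566), 68.81682586669922)
[630.77711553 -15.05432973 213.45565956] [-3.14113816e+00  8.25418794e-05  1.19058516e+00] 0.46929260748894197
```

carry_out(
  moves=[
    {"dx": 0,"dy": 0.001,"dz": 0.03,"twist": 0},
    {"dx": 0,"dy": 0.001,"dz": 0.055,"twist": 0},
    {"dx": 0,"dy": 0.001,"dz": 0.072,"twist": 0},
    {"dx": 0,"dy": 0.001,"dz": 0.082,"twist": 0},
    {"dx": 0,"dy": 0.001,"dz": 0.082,"twist": 0},
  ],
)

```text
t: 26.6
eef_pos: [631.7, -15.5, 130.8]
tcp_rot: [-3.14, 0.0, 1.191]
ft_force: [-0.2, -0.1, 0.1]
opening: 0.475
```

carry_out(
  moves=[
    {"dx": 0,"dy": 0,"dz": 0,"twist": 0},
    {"dx": 0,"dy": 0,"dz": 0,"twist": 0},
    {"dx": 0,"dy": 0,"dz": 0,"twist": 0},
    {"dx": 0,"dy": 0,"dz": 0,"twist": 0},
    {"dx": 0,"dy": 0,"dz": 0,"twist": 0},
  ],
  grip=0.0,
)

```text
t: 27.1
eef_pos: [631.8, -16.1, 132.0]
tcp_rot: [-3.14, 0.0, 1.19]
ft_force: [-1.2, 1.5, 5.0]
opening: 0.125
```

carry_out(
  moves=[
    {"dx": 0,"dy": 0,"dz": -0.003,"twist": 0},
    {"dx": 0,"dy": 0,"dz": -0.006,"twist": 0},
    {"dx": 0,"dy": 0,"dz": -0.009,"twist": 0},
    {"dx": 0,"dy": 0,"dz": -0.01,"twist": 0},
    {"dx": 0,"dy": 0,"dz": -0.01,"twist": 0},
  ],
)

```text
t: 27.6
eef_pos: [631.5, -16.1, 141.2]
tcp_rot: [-3.139, 0.0, 1.19]
ft_force: [-4.3, 3.7, -11.3]
opening: 0.124
```

carry_out(
  moves=[
    {"dx": 0,"dy": 0,"dz": 0,"twist": 8},
    {"dx": 0,"dy": 0,"dz": 0,"twist": 16},
    {"dx": 0,"dy": 0,"dz": 0,"twist": 24},
    {"dx": 0,"dy": 0,"dz": 0,"twist": 32},
    {"dx": 0,"dy": 0,"dz": 0,"twist": 40},
  ],
)

```text
t: 28.1
eef_pos: [631.3, -15.9, 140.9]
tcp_rot: [-3.14, 0.002, 0.486]
ft_force: [-5.2, 4.1, -11.7]
opening: 0.121
```

carry_out(
  moves=[
    {"dx": 0,"dy": 0,"dz": 0,"twist": 8},
    {"dx": 0,"dy": 0,"dz": 0,"twist": 16},
    {"dx": 0,"dy": 0,"dz": 0,"twist": 24},
    {"dx": 0,"dy": 0,"dz": 0,"twist": 32},
    {"dx": 0,"dy": 0,"dz": 0,"twist": 32},
  ],
)

```text
t: 28.6
eef_pos: [631.2, -15.7, 140.9]
tcp_rot: [-3.141, 0.003, -0.071]
ft_force: [-4.9, 5.7, -11.6]
opening: 0.124
```

carry_out(
  moves=[
    {"dx": 0,"dy": 0,"dz": 0.008,"twist": 0},
    {"dx": 0,"dy": 0,"dz": 0.016,"twist": 0},
    {"dx": 0,"dy": 0,"dz": 0.024,"twist": 0},
    {"dx": 0,"dy": 0,"dz": 0.03,"twist": 0},
    {"dx": 0,"dy": 0,"dz": 0.03,"twist": 0},
  ],
)

```text
t: 29.1
eef_pos: [631.3, -15.7, 110.7]
tcp_rot: [-3.141, 0.003, -0.067]
ft_force: [-6.1, 5.8, -7.0]
opening: 0.123
```

Now release, lift away and check.

carry_out(
  moves=[
    {"dx": 0,"dy": 0,"dz": 0,"twist": 0},
    {"dx": 0,"dy": 0,"dz": 0,"twist": 0},
    {"dx": 0,"dy": 0,"dz": 0,"twist": 0},
    {"dx": 0,"dy": 0,"dz": 0,"twist": 0},
    {"dx": 0,"dy": 0,"dz": -0.01,"twist": 0},
  ],
  grip=0.045,
)

```text
t: 29.6
eef_pos: [632.0, -16.5, 121.3]
tcp_rot: [3.141, 0.001, -0.067]
ft_force: [-0.3, 0.2, 0.0]
opening: 0.456
```

carry_out(
  moves=[
    {"dx": 0,"dy": 0,"dz": -0.03,"twist": 0},
    {"dx": 0,"dy": 0,"dz": -0.07,"twist": 0},
    {"dx": 0,"dy": 0,"dz": -0.08,"twist": 0},
    {"dx": 0,"dy": 0,"dz": -0.08,"twist": 0},
  ],
)

```text
t: 30.0
eef_pos: [633.0, -16.4, 204.0]
tcp_rot: [3.141, -0.004, -0.067]
ft_force: [-0.2, -0.3, -1.0]
opening: 0.471
```

```bash
python3 - <<'E'
from h import *
bar(); print(state()["eef_pos"],state()["opening"],state()["ft_force"])
p,d=read_camera("side"); P=cloud("side",d); c=np.array([496.5,-7.5]); ux=np.array([.998,-.0654]);uy=np.array([.0654,.998])
L=(P[...,:2]-c)@np.stack([ux,uy],1); fl=(abs(L[...,0])<60)&(L[...,1]>20)&(L[...,1]<140)&(P[...,2]>90)&(P[...,2]<130)
print("floor slope rad",np.polyfit(L[...,1][fl],P[...,2][fl],1)[0],P[...,2][fl].mean())
m=((abs(L[...,0])<70)&(abs(L[...,1])<145)&(P[...,2]>154)&(P[...,2]<170)).astype(np.uint8)
k,l,s,_=cv2.connectedComponentsWithStats(m)
for i in range(1,k):
    if s[i,4]>15: print("stub",s[i,4],L[l==i].mean(0).round(),P[...,2][l==i].max().round())
cv2.imwrite("pics/fin.png",cv2.resize(p[120:280,230:420],(660,556),interpolation=cv2.INTER_CUBIC)[:,:,::-1])
E
```

```text
446 [631.5 -16.7 129.9] [[606.8 -21.  126.5]
 [658.3 -10.2 131.4]] ((631.8038940429688, -15.386655807495117), (10.235508918762207, 53.830379486083984), 86.40584564208984)
[632.30363368 -16.36596713 202.14079168] 0.4741009076798121 [ 0.51225371  0.05143857 -0.50745141]
floor slope rad 0.000675409657399369 109.24678408903748
stub 56 [ -2. -83.] 169.0
stub 60 [ -47. -122.] 168.0
stub 60 [  42. -122.] 168.0
```

View pics/fin.png

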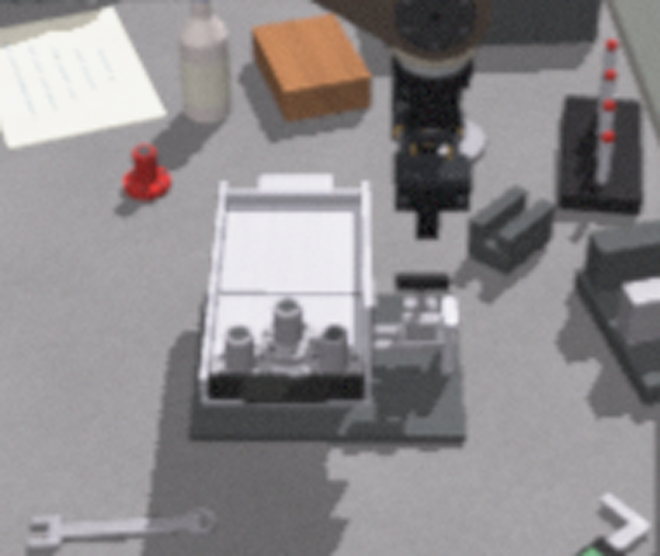

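```bash
python3 -c "
from cell import *
print(job_done())"
```

```text
the job is handed in; nothing more can be done
None
```

The job is done and handed in at about 30 s of robot time; no verdict was reported. I found only three flanges, and saw no fourth in any view.

- **Loading:** I stood all three in the loading half with the tray locked level. The pin was then lifted, turned about 72° and left in the rest notch.
- **Sliding:** I tipped the tray to about 0.39 rad by pushing the stop tab. All three flanges slid down to the stop end, and the pin stayed parked. I then pushed the loading tab down to the dead stop (25 N), turned the pin back and let it go.

**Last checks:**

| Check | Reading |
|---|---|
| Tray floor slope | under 0.001 rad |
| T-bar top height | 130 mm (132 mm at the start) |
| T-bar direction | same as at the start |
| Two front flanges | upright against the stop, at tray y of about -122 mm |
| Third flange | upright and nested behind those two, at about -83 mm |
| Gripper | open and clear, no contact force |

I never came close to a bystander, and those in the final picture look unmoved, but I did not measure them again.

**Disagreements:** Stub tops measured 5 to 7 mm too high in one wrist reading and in the final side view. I put this down to depth noise, because the positions and the pictures agree. The T-bar heights varied by about 2 mm between readings.

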